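# Edge the mounting plate off the instrument and pack it in the transit case

## Task

The drilled aluminium plate lies in the shallow channel on top of the bench instrument, too snug there to get fingers down its sides. Slide it along the channel, still lying flat, until its end hangs well out over the open end of the instrument; then take it by its two long sides, lift it off and lay it flat and gently on the foam rest in the middle of the open transit case, centred and lengthwise along the rest. Do not let the plate tip off or fall, leave the other objects where they stand, and finish with the plate released.

Things in the scene. Friction and masses are not known exactly. Their poses are not given: they have to be found in the camera images.
- instrument: White box-shaped instrument, fixed, 200 (x) x 260 (y) x 100 mm high; origin: centre of underside, on the bench; z up. Along its top runs a channel 70 mm wide (x -35 to 35), flat black floor at z = 90, cheek tops at z = 100. The channel is open at the -y end (y = -130; free space beyond, down to the bench) and closed at the +y end by a ridge as high as the cheeks (inner face y = 120).
- plate: Flat drilled aluminium plate, 56 (x) x 150 (y) x 8 mm, 130-220 g, evenly weighted; origin: centre of underside; z up. Starts flat on the channel floor, its y along the instrument's y within a few degrees, its -y end 10-35 mm inside the open end, 65-90 mm of free channel behind its +y end, about 7 mm beside it. Slides under a light push; tips off beyond 75 mm of overhang.
- case: Open grey transit case, aluminium edges, fixed, 200 (x) x 260 (y) x 65 mm high, rims 12 mm wide, inner floor at z = 8; origin: centre of underside, on the bench; z up. On the middle of its floor a fixed, firm dark foam rest, 46 (x) x 110 (y), flat top at z = 38. The plate overhangs the rest all round, leaving fingers room beside and below.
- canister: Bystander: steel canister standing upright, 60 mm across, 110 mm high. Origin: centre of its underside.
- flask: Bystander: white plastic bottle standing upright, 66 mm across, 140 mm high. Origin: centre of its underside.
- screwdriver: Bystander: screwdriver about 190 mm long lying on the bench along its own x. Origin: on its underside, near its middle.
There are look-alikes about, which are no part of the job. Several things have the shape of the plate; the one meant has the colours described above.

How it is judged:
By the outcome, as a careful person would: the job done as asked, in the order asked, and still so for the second after the job is handed in, with the robot touching nothing.
It also fails if it takes over 54 s, if anything falls off the work surface, if the arm or the gripper's body presses on something with over 40 N, if the wrist force passes 120 N, or if a joint passes its speed limit or range.

## Robot

A 6-joint arm with a two-finger parallel gripper is mounted at the origin on the work surface. World frame = base frame: x ahead of the robot, y to its left, z up, the work surface at z = 0. Lengths are in m, angles in rad, forces in N, time in s.
With the tool pointing down it reaches from about 0.35 to 0.85 m from the base axis. Payload 8.1 kg.
Tool frame: the origin (TCP) lies on the centre line of the jaws, within the pads' length; the fingertips stand robot.tips_ahead ahead of it and the grasp point (between the pads) lies 8 mm behind it (robot.tips_ahead is the distance from the TCP to the fingertips, in m); z points along the fingers, y is the direction in which the jaws open and shut (so a half turn about z gives the same grasp; the last joint's range is limited). The gripper opens to 93 mm and grips with 3 to 60 N. Pads are 15 mm wide; open, the fingers measure 128 mm over their backs; the gripper's body (75 mm by 188 mm) begins 65 mm behind the grasp point.
Start: joints at [1.172, 0.13, 1.488, -0, 1.523, -0.085], TCP at [0.185, 0.571, 0.23] pointing down, gripper open.
Joint ranges: [-2.96, 2.96], [-0.89, 2.26], [0.02, 2.5], [-1.34, 4.48], [0, 2.73], [-2.66, 2.66]. Speed limits (rad/s): [2.39, 2.39, 2.79, 3.14, 3.14, 3.14].

## Interface

Orientations are given as a rotation vector (axis times angle).
In Python, from plant import monitor, eyes, job, robot gives the robot as it stands.
- The arm moves only by the tool servo_tool, never from a script. Its argument "plan" is a list that holds one entry, the list of rows, each a list of 7 numbers: the closure, from -1 (fully open) to 1 (shut), so that 0 is half open, then the shift along the world's x, y, z in mm, then the turn, a rotation vector about the world's x, y, z in rad. In form: [[[hand, dx, dy, dz, ax, ay, az], ...]]. A call has 1 to 12 rows; each row shifts and turns the commanded pose from where the row before left it; what a row does not reach is not made up. A row lasts 1/10 s, in which the tool goes at most 50 mm and 8.59 degrees, less where a joint would pass 70% of its speed; a pose out of reach is approached as far as the arm can. A call with a gripper value outside its range is refused whole. The fingers move at their own pace and stop on an object; "force" is the grip in N (left out, the last holds). Time passes only in rows, so rows that do not move let the fingers close. It gives the time, the measured TCP pose, the force and the opening at its end, in the units of the state.
- monitor.read_state(): the state, without advancing time (a new reading comes with each control period).
- eyes.read_camera(name): name is "side" or "top" or "wrist"; returns the picture (480x640x3 uint8, red, green, blue); there is no depth.
- eyes.camera_info(name): a dict with "mtx" (3x3 intrinsics, pixels), "R" (3x3) and "t" (3): a world point X has camera coordinates R X + t. Camera axes: x right, y down, z forward; pixel columns grow to the right and rows downward; lengths in m; the calibration is good to about 2 mm. A picture is of the moment at which its call begins: read the wrist's pose just before it. camera_info takes no time and is no camera call; for the wrist camera it gives the pose at the moment of the call.
- job.close_job(): hands the job in, once; it reports no verdict.
The state is a dict: "t": time; "q": joint angles; "dq": joint speeds; "joint_torque": joint torques, N m; "tool_pos": TCP position; "orientation": TCP orientation; "force": force on the tool from outside, world axes, zero at the start; "wrist_torque": the same for the moment, N m; "opening": finger opening in m.
Only numpy, scipy, OpenCV 4.12 (cv2) and the standard library are available. Lean on these libraries where they do the work, as an engineer would, in place of code of your own. Each camera call takes 0.05 s, during which the arm holds its last target. There are 200 camera calls.

## Working session

There is one attempt and no reset: what is moved stays moved. The work goes in short steps, Python scripts to look and compute and a tool call to move; the robot and the scene stay as the last step left them, time stands still between calls to the robot, and variables do not carry over. Pictures are saved under pics/ and viewed, about 8 in all and at most 12, crops included, and the job is handed in when it is done.

Besides the shell and the picture viewer there is one more tool, called after "Emit:" in YAML: its name, and indented under it one key for each argument. servo_tool: Moves the arm, as the interface text tells. Its arguments: {"type":"object","properties":{"plan":{"type":"array"},"force":{"type":"number"}},"required":["plan"]}

```bash
mkdir -p pics && ls && cat > h.py <<'E'
import numpy as np, cv2
from plant import monitor, eyes, job, robot
def snap(name, fn=None):
    info=eyes.camera_info(name); im=eyes.read_camera(name)
    if fn: cv2.imwrite('pics/'+fn, cv2.cvtColor(im,cv2.COLOR_RGB2BGR))
    return im,info
def ray(info,uv,z):
    K,R,t=[np.array(info[k]) for k in('mtx','R','t')]
    uv=np.atleast_2d(np.array(uv,float)); d=np.c_[uv,np.ones(len(uv))]@np.linalg.inv(K).T@R
    c=-R.T@t.ravel(); return c+d*((z-c[2])/d[:,2])[:,None]
def proj(info,X):
    K,R,t=[np.array(info[k]) for k in('mtx','R','t')]
    p=(np.atleast_2d(X)@R.T+t.ravel())@K.T; return p[:,:2]/p[:,2:]
E
python3 - <<'E'
from h import *
print(robot.tips_ahead, monitor.read_state())
a,i=snap('top');b,j=snap('side')
import pickle;pickle.dump((a,i,b,j),open('s0.pkl','wb'))
for f,im in(('top0',a),('side0',b)): cv2.imwrite(f'pics/{f}.png',im[:,:,::-1])
for c in(i,j): print(-np.array(c['R']).T@np.array(c['t']).ravel(), np.array(c['R'])[2])
E
```

```text
pics
0.011 {'t': 0.0, 'q': array([ 1.17160353e+00,  1.31149371e-01,  1.48924950e+00,  2.99440577e-05,
        1.52301896e+00, -8.54134281e-02]), 'dq': array([ 8.47575803e-04,  1.10947721e-03,  7.67665989e-05, -5.00982063e-04,
       -9.20306649e-04, -1.86914036e-04]), 'joint_torque': array([-1.70000396e-03, -5.59851050e+01, -4.91740429e+01,  7.63754826e-02,
        3.56792333e-02, -2.18776950e-04]), 'tool_pos': array([0.18495724, 0.57020929, 0.22861084]), 'orientation': array([-4.90793075e-01, -3.10254493e+00,  2.77155264e-03]), 'force': array([ 0.52319945, -0.20014542, -0.3684764 ]), 'wrist_torque': array([-0.00551911,  0.00886626, -0.0304882 ]), 'opening': 0.09280692638610927}
[0.39212728 0.09536702 1.44099941] [ 0.11497404  0.01023356 -0.99331578]
[ 0.16701257 -0.99024927  0.77509467] [ 0.29659673  0.80831031 -0.50859102]
```

View pics/top0.png

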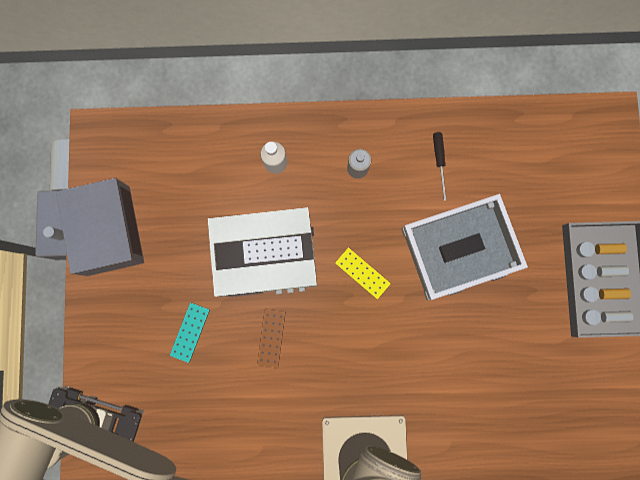

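View pics/side0.png

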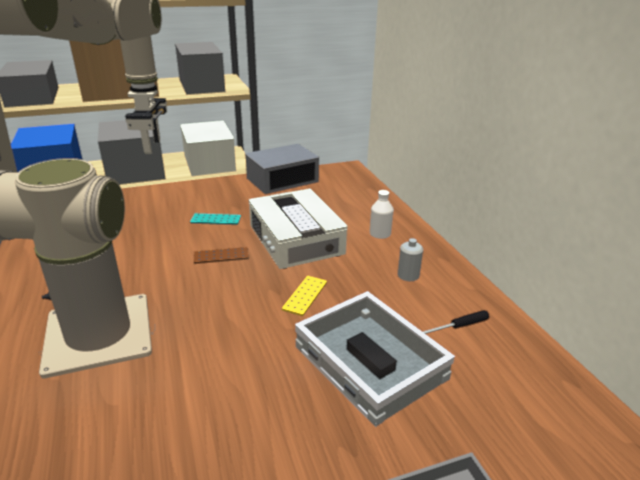

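The top view shows the candidates: aluminium plate in the channel at (272,249), teal look-alike (190,333), brown (271,338), yellow (363,274). I choose (272,249), the only light metal one, and it lies in the channel. The open end faces right (world -y). The case is at (464,246), with its rest at (462,248).

```bash
cat > m.py <<'E'
from h import *
import pickle
a,i,b,j=pickle.load(open('s0.pkl','rb'))
hsv=cv2.cvtColor(a,cv2.COLOR_RGB2HSV)
def rect(mask,box,z,n,k=5):
    m=np.zeros(mask.shape,np.uint8);x0,y0,x1,y1=box;m[y0:y1,x0:x1]=mask[y0:y1,x0:x1]*255
    m=cv2.morphologyEx(m,cv2.MORPH_CLOSE,np.ones((k,k)))
    c=max(cv2.findContours(m,0,2)[0],key=cv2.contourArea)
    P=ray(i,c[:,0,:],z)[:,:2]*1000
    r=cv2.minAreaRect(P.astype(np.float32));bx=cv2.boxPoints(r)
    e=bx[1]-bx[0] if np.linalg.norm(bx[1]-bx[0])>np.linalg.norm(bx[2]-bx[1]) else bx[2]-bx[1]
    ang=np.degrees(np.arctan2(e[1],e[0]))%180
    print(n,np.round(r[0],1),np.round(r[1],1),'long axis deg',round(ang,2));return m
V=hsv[:,:,2];S=hsv[:,:,1]
pl=rect((V>150)&((b.shape[0]>0)),(236,236,305,266),.098,'plate')
ins=rect((V>150)&(S<60),(195,200,325,305),.1,'instr',25)
cs=rect((V>190)&(S<40),(395,185,535,305),.065,'case',9)
rs=rect((V<75),(430,225,495,270),.038,'rest')
big=cv2.resize(a[195:310,190:330],None,fx=5,fy=5,interpolation=cv2.INTER_CUBIC)
cv2.imwrite('pics/crop.png',big[:,:,::-1])
E
python3 m.py
```

```text
plate [542.1 227.9] [174.2  74.3] long axis deg 88.32
instr [535.2 249.3] [212.7 260.3] long axis deg 94.72
case [ 542.8 -278. ] [203.9 263.5] long axis deg 106.88
rest [ 541.5 -273.9] [ 44.2 114.5] long axis deg 106.8
```

View pics/crop.png

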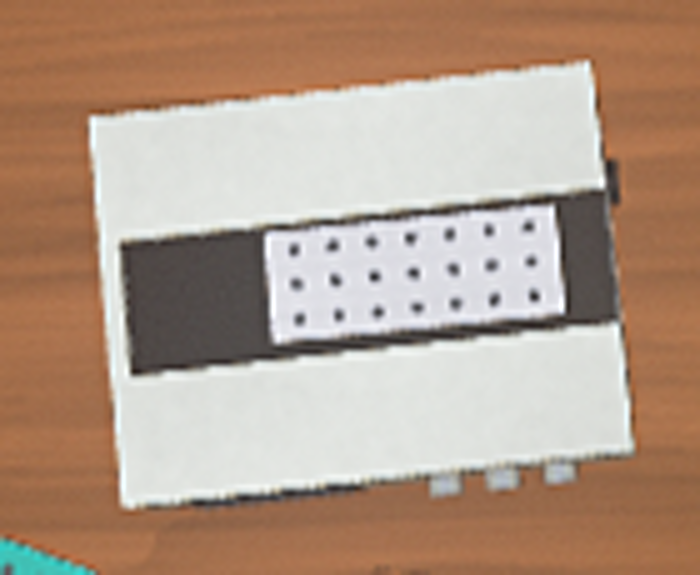

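The crop shows the aluminium-coloured drilled plate (crop corners about (265,235), (556,205), (565,312), (273,344)). The channel is open on the right and the ridge is on the left. Next I get exact numbers from these corners.

```bash
python3 - <<'E'
from h import *
import pickle
a,i,b,j=pickle.load(open('s0.pkl','rb'))
g=cv2.cvtColor(a,cv2.COLOR_RGB2GRAY)
def f(C,z,n):
    uv=np.array(C,float)/5+[190-.4,195-.4]
    P=ray(i,uv,z)[:,:2]*1000   # order: left-up,right-up,right-low,left-low
    ax=(P[0]+P[3]-P[1]-P[2])/2
    print(n,P.mean(0).round(1),'L',np.linalg.norm(ax).round(1),'W',np.linalg.norm((P[0]+P[1]-P[2]-P[3])/2).round(1),'+y axis deg',np.degrees(np.arctan2(ax[1],ax[0])).round(2));return P.mean(0),ax/np.linalg.norm(ax)
I,ya=f([(90,117),(590,62),(634,452),(120,507)],.1,'instr')
p,pa=f([(265,235),(556,205),(565,312),(273,344)],.098,'plate')
xa=np.array([ya[1],-ya[0]])
print('plate in instr x,y',(p-I)@xa,(p-I)@ya, 'axes',xa,ya)
print('plate +y end world',p+75*pa,'ridge',I+120*ya,'open end',I-130*ya)
s=monitor.read_state();from scipy.spatial.transform import Rotation as R
print(R.from_rotvec(s['orientation']).as_matrix().round(3))
# heights of case objects (bystander near)
E
```

```text
instr [540.7 249.6] L 259.3 W 200.6 +y axis deg 94.57
plate [544.7 221. ] L 149.3 W 55.6 +y axis deg 94.45
plate in instr x,y 1.6859128304196103 -28.82851618266008 axes [0.99681431 0.07975728] [-0.07975728  0.99681431]
plate +y end world [538.85368106 295.81470562] ridge [531.1226897  369.26077131] open end [551.06201089 120.05719294]
[[-0.951  0.309 -0.001]
 [ 0.309  0.951 -0.002]
 [ 0.    -0.002 -1.   ]]
```

Emit:
servo_tool:
  plan:
    - [[1, 35, -24, 0, 0, 0, -0.118], [1, 35, -24, 0, 0, 0, -0.118], [1, 35, -24, 0, 0, 0, -0.118], [1, 35, -24, 0, 0, 0, -0.118], [1, 35, -24, 0, 0, 0, -0.118], [1, 35, -24, 0, 0, 0, -0.118], [1, 35, -24, 0, 0, 0, -0.118], [1, 35, -24, 0, 0, 0, -0.118], [1, 35, -24, 0, 0, 0, -0.118], [1, 35, -24, 0, 0, 0, -0.118], [1, 0, 0, 0, 0, 0, 0], [1, 0, 0, 0, 0, 0, 0]]
  force: 20

```text
t: 1.3
tool_pos: [0.5354, 0.3299, 0.2287]
orientation: [-2.135, -2.304, 0.002]
force: [0.6, 0.1, 0.9]
opening: 0.0024
```

```bash
cat > st.py <<'E'
from h import *
from scipy.spatial.transform import Rotation as R
s=monitor.read_state();m=R.from_rotvec(s['orientation']).as_matrix()
print('t',s['t'],'pos',(s['tool_pos']*1000).round(1),'F',s['force'].round(2),'open',round(s['opening']*1000,1),'yaw jaw',np.degrees(np.arctan2(m[1,1],m[0,1])).round(2),'z',m[:,2].round(3),'q',s['q'].round(2))
E
python3 st.py; python3 -c "
from h import *
snap('wrist','w1.png')"
```

```text
t 1.3 pos [535.4 329.9 228.7] F [0.63 0.13 0.91] open 2.4 yaw jaw 4.35 z [-0.002 -0.    -1.   ] q [0.47 0.21 1.4  0.   1.53 0.39]
```

View pics/w1.png

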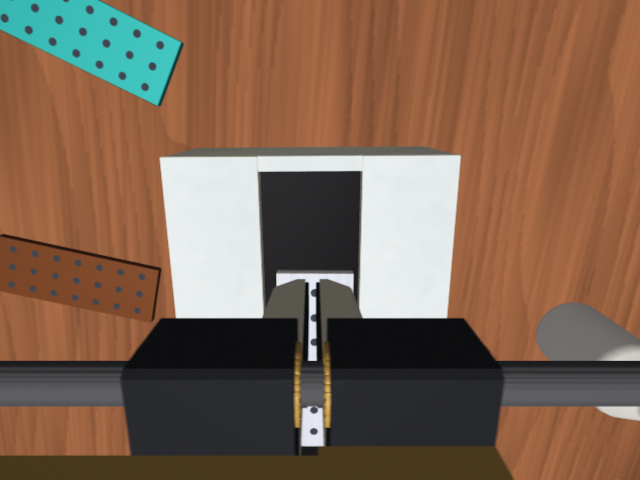

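The wrist view shows the ridge inner edge at row 171, channel edges at columns 260 and 361, and the plate's +y end at row 271 (columns 277–353). The fingers are on the channel centre line. I check these in world coordinates.

```bash
python3 - <<'E'
from h import *
i=eyes.camera_info('wrist')
print(ray(i,[(277,271),(353,271)],.098)*1000)
print(ray(i,[(258,171),(361,171)],.1)*1000)
print(proj(i,[.5354,.3299,.2177]),proj(i,[.5354,.3299,.09]))
E
```

```text
[[512.63990723 297.58240316  98.        ]
 [567.03213343 301.84489361  98.        ]]
[[496.14671676 368.2494494  100.        ]
 [564.75132647 373.60607746 100.        ]]
[[311.87339926 301.66127687]] [[312.11562951 227.15007133]]
```

Emit:
servo_tool:
  plan:
    - [[1, 0, 0, -25, 0, 0, 0], [1, 0, 0, -30, 0, 0, 0], [1, 0, 0, -30, 0, 0, 0], [1, 0, 0, -20, 0, 0, 0], [1, 0, 0, -10, 0, 0, 0], [1, 0, 0, -5, 0, 0, 0], [1, 0, 0, -4, 0, 0, 0], [1, 0, 0, 0, 0, 0, 0]]

```text
t: 2.15
tool_pos: [0.5354, 0.3312, 0.1064]
orientation: [2.133, 2.306, 0.002]
force: [0.5, -1.0, 1.1]
opening: 0.001
```

```bash
python3 st.py
```

```text
t 2.15 pos [535.4 331.2 106.4] F [ 0.47 -0.95  1.09] open 1.0 yaw jaw 4.45 z [ 0.001  0.001 -1.   ] q [0.47 0.29 1.53 0.   1.32 0.39]
```

Emit:
servo_tool:
  plan:
    - [[1, 1, -8, -2, 0, 0, 0], [1, 1, -8, 0, 0, 0, 0], [1, 0.5, -6, 0, 0, 0, 0], [1, 0.4, -5, 0, 0, 0, 0], [1, 0.4, -5, 0, 0, 0, 0], [1, 0.4, -5, 0, 0, 0, 0], [1, 0.4, -5, 0, 0, 0, 0], [1, 0.4, -5, 0, 0, 0, 0], [1, 0.4, -5, 0, 0, 0, 0], [1, 0.4, -5, 0, 0, 0, 0], [1, 0.3, -3, 0, 0, 0, 0], [1, 0, 0, 0, 0, 0, 0]]

```text
t: 3.35
tool_pos: [0.5408, 0.2699, 0.1034]
orientation: [2.135, 2.305, -0.001]
force: [0.2, -0.2, 0.1]
opening: 0.0001
```

```bash
python3 st.py; python3 - <<'E'
from h import *
im,i=snap('top'); cv2.imwrite('pics/t2.png',cv2.resize(im[195:310,190:350],None,fx=5,fy=5,interpolation=cv2.INTER_CUBIC)[:,:,::-1])
E
```

```text
t 3.35 pos [540.8 269.9 103.4] F [ 0.18 -0.21  0.13] open 0.1 yaw jaw 4.39 z [-0.    -0.001 -1.   ] q [ 0.38  0.23  1.61 -0.    1.3   0.3 ]
```

View pics/t2.png

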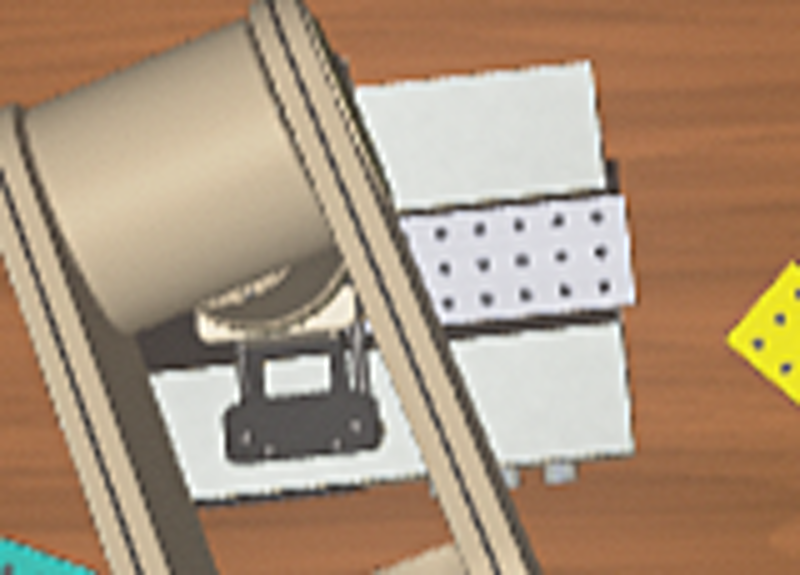

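The plate's -y end is now at crop columns 625–634, which is 35 mm of slide and about 9 mm of overhang. The plate is still straight in the channel. I push about 52 mm more, slowing at the end.

Emit:
servo_tool:
  plan:
    - [[1, 0.4, -5, 0, 0, 0, 0], [1, 0.4, -5, 0, 0, 0, 0], [1, 0.4, -5, 0, 0, 0, 0], [1, 0.4, -5, 0, 0, 0, 0], [1, 0.4, -5, 0, 0, 0, 0], [1, 0.4, -5, 0, 0, 0, 0], [1, 0.4, -5, 0, 0, 0, 0], [1, 0.4, -5, 0, 0, 0, 0], [1, 0.3, -4, 0, 0, 0, 0], [1, 0.3, -4, 0, 0, 0, 0], [1, 0.2, -3, 0, 0, 0, 0], [1, 0.1, -1, 0, 0, 0, 0]]

```text
t: 4.6
tool_pos: [0.545, 0.2184, 0.1037]
orientation: [2.135, 2.305, 0.0]
force: [0.6, 1.8, 0.6]
opening: 0.0007
```

Emit:
servo_tool:
  plan:
    - [[1, 0, 0, 0, 0, 0, 0], [1, -1, 10, 0, 0, 0, 0], [1, 0, 0, 40, 0, 0, 0], [1, 0, 0, 40, 0, 0, 0], [-1, 0, 0, 40, 0, 0, 0], [-1, 0, 0, 10, 0, 0, 0], [-1, 0, 0, 0, 0, 0, 0], [-1, 0, 0, 0, 0, 0, 0]]

```text
t: 5.4
tool_pos: [0.5433, 0.229, 0.2323]
orientation: [-2.133, -2.305, 0.002]
force: [-0.6, 0.8, -0.3]
opening: 0.0278
```

```bash
python3 st.py; python3 - <<'E'
from h import *
im,i=snap('top'); cv2.imwrite('pics/t3.png',cv2.resize(im[195:310,190:350],None,fx=5,fy=5,interpolation=cv2.INTER_CUBIC)[:,:,::-1])
E
```

```text
t 5.4 pos [543.3 229.  232.3] F [-0.56  0.84 -0.32] open 27.8 yaw jaw 4.43 z [-0.001 -0.    -1.   ] q [0.31 0.1  1.51 0.   1.53 0.23]
```

View pics/t3.png

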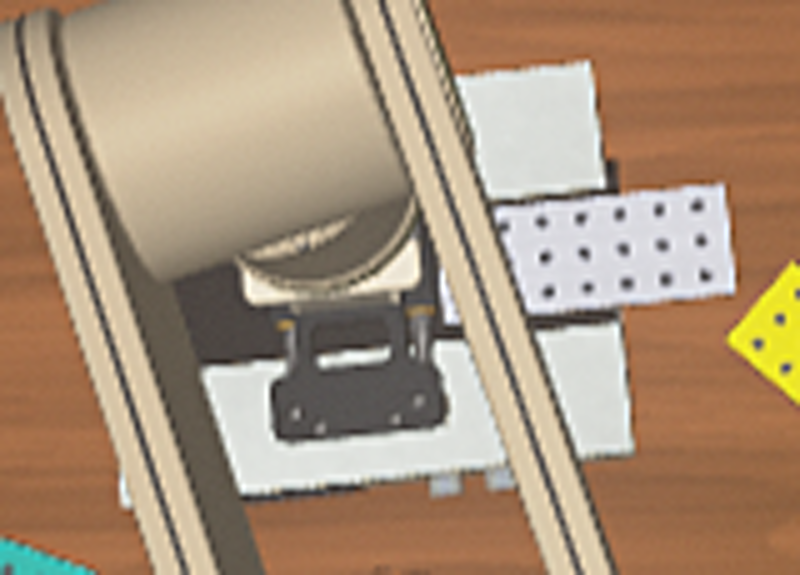

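The plate's -y end now shows at crop (726,185)–(735,292), about 61 mm out and flat. I compute its world position.

```bash
python3 - <<'E'
from h import *
i=eyes.camera_info('top')
uv=np.array([(726,185),(735,292),(605,192),(619,318)],float)/5+[189.6,194.6]
P=ray(i,uv,.098)*1000;print(P[:2],P[:2].mean(0)); print(ray(i,uv[2:],.09)*1000)
# pl. angle from its low edge/ hole rows: (541,222)->(697,206), (548,291)->(706,275)
h=ray(i,np.array([(541,222),(697,206),(548,291),(706,275)],float)/5+[189.6,194.6],.098)*1000
for a,b in((0,1),(2,3)): d=h[a]-h[b];print(np.degrees(np.arctan2(d[1],d[0])))
E
```

```text
[[585.71420399  61.21172218  98.        ]
 [530.70169106  58.36512812  98.        ]] [558.20794753  59.78842515  98.        ]
[[585.0611663  123.22255142  90.        ]
 [519.88814104 117.7718473   90.        ]]
94.23394502445579
94.16248227851199
```

Emit:
servo_tool:
  plan:
    - [[-1, 2, -22, 0, 0, 0, 0], [-1, 2, -22, 0, 0, 0, 0], [-1, 2, -22, 0, 0, 0, 0], [-1, 2, -22, 0, 0, 0, 0], [-1, 2, -22, 0, 0, 0, 0], [-1, 2, -21, 0, 0, 0, 0], [-1, 0, 0, -30, 0, 0, 0], [-1, 0, 0, -30, 0, 0, 0], [-1, 0, 0, -8, 0, 0, 0], [-1, 0, 0, 0, 0, 0, 0]]

```text
t: 6.45
tool_pos: [0.5537, 0.0976, 0.1624]
orientation: [-2.131, -2.302, 0.007]
force: [0.4, 0.1, 0.1]
opening: 0.0933
```

```bash
python3 st.py; python3 -c "
from h import *
snap('wrist','w2.png')"
```

```text
t 6.45 pos [553.7  97.6 162.4] F [0.35 0.08 0.14] open 93.3 yaw jaw 4.41 z [-0.006 -0.001 -1.   ] q [0.08 0.08 1.67 0.   1.4  0.01]
```

View pics/w2.png

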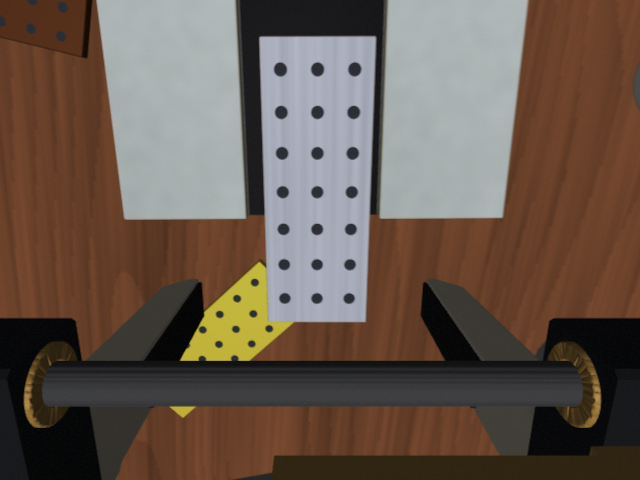

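The wrist view shows the plate lying flat: -y end at row 322 (columns 268–366), +y end at row 37 (columns 260–376), instrument edge at row 217. The open fingers straddle the overhang. I convert these to world.

```bash
python3 - <<'E'
from h import *
i=eyes.camera_info('wrist')
P=ray(i,[(268,322),(366,322),(376,37),(260,37)],.098)*1000
print(P.round(1),P.mean(0)); a=(P[2]+P[3]-P[0]-P[1])/2;print(np.linalg.norm(a),np.degrees(np.arctan2(a[1],a[0])))
print(ray(i,[(247,218),(380,217)],.1)*1000)
E
```

```text
[[533.3  57.3  98. ]
 [589.5  61.7  98. ]
 [577.6 212.   98. ]
 [522.  207.7  98. ]] [555.58363387 134.66720319  98.        ]
150.75092148809878 94.42702257183734
[[519.25495875 118.33978659 100.        ]
 [589.76873978 124.3891255  100.        ]]
```

Emit:
servo_tool:
  plan:
    - [[-1, 4, 2, -15, 0, 0, 0], [-1, 0, 0, -20, 0, 0, 0], [-1, 0, 0, -20, 0, 0, 0], [-1, 0, 0, -15, 0, 0, 0], [-1, 0, 0, -6, 0, 0, 0], [-1, 0, 0, 0, 0, 0, 0]]

```text
t: 7.1
tool_pos: [0.5595, 0.0998, 0.0889]
orientation: [-2.134, -2.305, 0.001]
force: [0.1, -1.0, 0.3]
opening: 0.0928
```

```bash
python3 st.py
```

```text
t 7.1 pos [559.5  99.8  88.9] F [ 0.09 -0.96  0.34] open 92.8 yaw jaw 4.42 z [-0.001 -0.    -1.   ] q [ 0.09  0.16  1.72 -0.    1.26  0.01]
```

Emit:
servo_tool:
  plan:
    - [[-1, 0, 0, -3, 0, 0, 0], [1, 0, 0, 0, 0, 0, 0], [1, 0, 0, 0, 0, 0, 0], [1, 0, 0, 0, 0, 0, 0], [1, 0, 0, 0, 0, 0, 0], [1, 0, 0, 0, 0, 0, 0], [1, 0, 0, 0, 0, 0, 0], [1, 0, 0, 0, 0, 0, 0]]
  force: 50

```text
t: 7.9
tool_pos: [0.5598, 0.0996, 0.0867]
orientation: [-2.134, -2.305, 0.0]
force: [-2.0, -1.3, 2.0]
opening: 0.0554
```

Emit:
servo_tool:
  plan:
    - [[1, 0, 0, 2, 0, 0, 0], [1, 0, 0, 5, 0, 0, 0], [1, 0, 0, 8, 0, 0, 0], [1, 0, 0, 12, 0, 0, 0], [1, 0, 0, 15, 0, 0, 0], [1, 0, 0, 15, 0, 0, 0], [1, 0, 0, 15, 0, 0, 0], [1, 0, 0, 15, 0, 0, 0], [1, 0, 0, 5, 0, 0, 0], [1, 0, 0, 0, 0, 0, 0]]

```text
t: 8.9
tool_pos: [0.5606, 0.0998, 0.1801]
orientation: [2.133, 2.304, 0.003]
force: [0.9, -0.5, -1.6]
opening: 0.0558
```

```bash
python3 st.py; python3 -c "
from h import *
snap('wrist','w3.png')"
```

```text
t 8.9 pos [560.6  99.8 180.1] F [ 0.94 -0.52 -1.61] open 55.8 yaw jaw 4.41 z [ 0.002  0.    -1.   ] q [ 0.09  0.07  1.64 -0.    1.43  0.01]
```

View pics/w3.png

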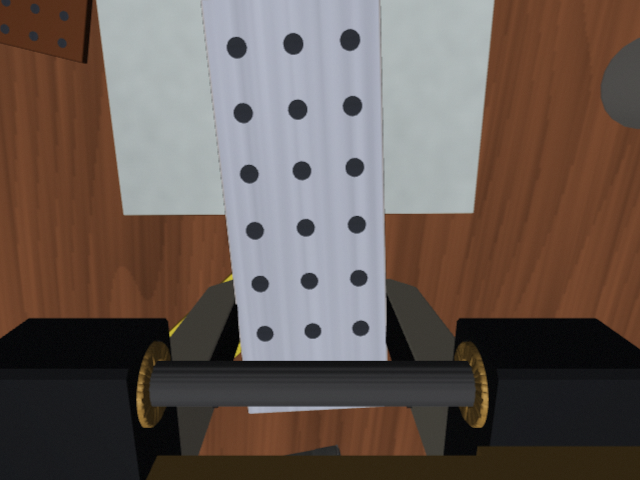

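The plate is held and clear of the instrument, slightly turned in the view (the hole row at (265,333) to (361,328)). One row is hidden behind the bar. I get its pose from the hole grid, using flat-view holes for the model and PnP for the held pose.

```bash
cat > pnp.py <<'E'
from h import *
from scipy.spatial.transform import Rotation as R
# model: hole grid in plate frame, from flat view w2 (camera pose then from s: tcp 553.7,97.6,162.4) -> metric from pitch: fit
i=eyes.camera_info('wrist'); im=cv2.imread('pics/w3.png')
K,Rc,t=[np.array(i[k]) for k in('mtx','R','t')];t=t.ravel()
w2=np.array([[(285,298),(317,298),(349,298)],[(284,265),(317,265),(350,265)],[(283,229),(317,229),(351,229)],[(282.5,192),(317,192),(352,192)],[(282,153),(317,153),(352.5,153)],[(281.5,112),(317.5,112),(353.5,112)],[(280.5,69),(317.5,69),(354.5,69)]],float)
cam=-Rc.T@t; 
# shift camera to w2's position (tool yaw/tilt alike)
d=np.array([.5537,.0976,.1624])-np.array([.5606,.0998,.1801])
i2=dict(mtx=K,R=Rc,t=-Rc@(cam+d))
P=ray(i2,w2.reshape(-1,2),.098).reshape(7,3,3)*1000
py=np.linalg.norm(P[6,1]-P[0,1])/6; px=np.linalg.norm(P[:,2]-P[:,0],axis=1).mean()/2
print('pitch',py,px)
g=np.array([[(px*(c-1),py*(r-3),8) for c in range(3)] for r in range(7)])
w3=np.array([[(265,333),(313,331),(361,328)],[(260,284),(309,281),(359,278)],[(255,231),(306,228),(357,224.5)],[(249,174),(302,170.5),(355,167)],[(243,113),(298,109.5),(352.5,105.5)],[(236.5,47.5),(293,44),(350,40)]],float)
ok,rv,tv=cv2.solvePnP(g[1:].reshape(-1,3)/1000,w3.reshape(-1,2),K,None)
e=cv2.projectPoints(g[1:].reshape(-1,3)/1000,rv,tv,K,None)[0].reshape(-1,2)-w3.reshape(-1,2);print('rms',e.std())
M=Rc.T@cv2.Rodrigues(rv)[0]; o=Rc.T@(tv.ravel()-t)
print('plate origin',o*1000,'\n',M.round(3)); print('axis deg',np.degrees(np.arctan2(M[1,1],M[0,1])))
E
python3 pnp.py
```

```text
pitch 19.925965173906082 17.944910056538703
rms 0.20778354499542226
plate origin [555.71898548 136.87100047 182.0656151 ] 
 [[ 0.99  -0.14  -0.003]
 [ 0.14   0.99   0.014]
 [ 0.    -0.014  1.   ]]
axis deg 98.03047278996631
```

Emit:
servo_tool:
  plan:
    - [[1, -5, -10, 2, 0, 0, 0.0127], [1, -5, -20, 2, 0, 0, 0.0127], [1, -5, -20, 2, 0, 0, 0.0127], [1, -5, -20, 2, 0, 0, 0.0127], [1, -5, -20, 2, 0, 0, 0.0127], [1, -5, -20, 2, 0, 0, 0.0127], [1, -5, -20, 2, 0, 0, 0.0127], [1, -5, -20, 2, 0, 0, 0.0127], [1, -5, -20, 2, 0, 0, 0.0127], [1, -5, -20, 2, 0, 0, 0.0127], [1, -5, -20, 0, 0, 0, 0.0127], [1, -5, -20, 0, 0, 0, 0.0127]]

```text
t: 10.15
tool_pos: [0.4986, -0.1314, 0.1977]
orientation: [-1.951, -2.461, 0.001]
force: [0.7, -0.0, -2.1]
opening: 0.0553
```

Emit:
servo_tool:
  plan:
    - [[1, -5, -20, 0, 0, 0, 0], [1, -5, -20, 0, 0, 0, 0], [1, -5, -20, 0, 0, 0, 0], [1, -5, -20, 0, 0, 0, 0], [1, -5, -20, 0, 0, 0, 0], [1, -5, -20, 0, 0, 0, 0], [1, -5, -20, 0, 0, 0, 0], [1, -5, -20, 0, 0, 0, 0], [1, -4, -14, 0, 0, 0, 0], [1, -2, -8, 0, 0, 0, 0], [1, 0, 0, 0, 0, 0, 0], [1, 0, 0, 0, 0, 0, 0]]

```text
t: 11.35
tool_pos: [0.4539, -0.3118, 0.1984]
orientation: [-1.952, -2.461, -0.001]
force: [1.1, -0.6, -2.9]
opening: 0.0553
```

```bash
python3 st.py; python3 -c "
from h import *
snap('wrist','w4.png')"
```

```text
t 11.35 pos [ 453.9 -311.8  198.4] F [ 1.13 -0.55 -2.91] open 55.3 yaw jaw 13.15 z [-0.     0.001 -1.   ] q [-0.7   0.01  1.67  0.    1.46 -0.92]
```

View pics/w4.png

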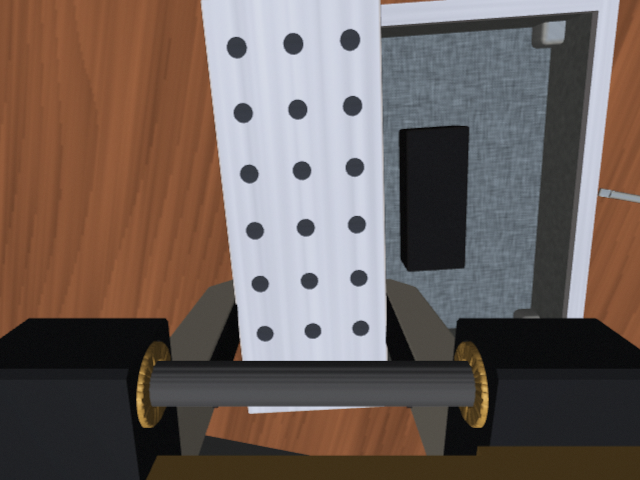

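The plate is unmoved in the grip, with the holes at the same pixels as before. The top of the rest is visible at about (406,129), (468,126), (464,267), (409,270), with the left side face below it. I locate it with rays.

```bash
python3 - <<'E'
from h import *
i=eyes.camera_info('wrist')
im=cv2.imread('pics/w4.png')
print([im[200,c].sum() for c in range(396,475,2)]); print([im[r,440].sum() for r in list(range(120,136,2))+list(range(258,278,2))])
P=ray(i,[(406,129),(468,126),(464,267),(409,270)],.038)*1000
print(P.round(1),P.mean(0)); a=(P[0]+P[1]-P[2]-P[3])/2;print(np.linalg.norm(a),np.linalg.norm(P[0]+P[3]-P[1]-P[2])/2,np.degrees(np.arctan2(a[1],a[0])))
E
python3 pnp.py
```

```text
[np.uint64(316), np.uint64(321), np.uint64(64), np.uint64(27), np.uint64(26), np.uint64(38), np.uint64(69), np.uint64(73), np.uint64(74), np.uint64(75), np.uint64(69), np.uint64(70), np.uint64(69), np.uint64(72), np.uint64(72), np.uint64(74), np.uint64(74), np.uint64(68), np.uint64(66), np.uint64(71), np.uint64(77), np.uint64(72), np.uint64(76), np.uint64(75), np.uint64(77), np.uint64(74), np.uint64(84), np.uint64(74), np.uint64(73), np.uint64(72), np.uint64(75), np.uint64(74), np.uint64(69), np.uint64(75), np.uint64(68), np.uint64(146), np.uint64(336), np.uint64(321), np.uint64(336), np.uint64(347)]
[np.uint64(327), np.uint64(339), np.uint64(335), np.uint64(137), np.uint64(52), np.uint64(76), np.uint64(73), np.uint64(67), np.uint64(66), np.uint64(75), np.uint64(75), np.uint64(70), np.uint64(71), np.uint64(68), np.uint64(328), np.uint64(315), np.uint64(311), np.uint64(319)]
[[ 505.8 -230.8   38. ]
 [ 548.8 -218.6   38. ]
 [ 580.6 -321.9   38. ]
 [ 539.  -334.3   38. ]] [ 543.55192101 -276.40814046   38.        ]
108.36911620161784 44.028456356015646 107.47071971500903
pitch 21.71429266533555 19.55693111639422
rms 0.20726456533659318
plate origin [ 444.74130706 -278.93067156  188.76045878] 
 [[ 0.957 -0.289 -0.004]
 [ 0.289  0.957  0.013]
 [-0.    -0.014  1.   ]]
axis deg 106.79200548209161
```

Emit:
servo_tool:
  plan:
    - [[1, 8, 0, 0, 0, 0, 0.0035], [1, 14, 0, 0, 0, 0, 0], [1, 18, 0, 0, 0, 0, 0], [1, 18, 0, 0, 0, 0, 0], [1, 18, 0, 0, 0, 0, 0], [1, 14, -0.5, 0, 0, 0, 0], [1, 7, 0, 0, 0, 0, 0], [1, 3, 0, -10, 0, 0, 0], [1, 0, 0, -20, 0, 0, 0], [1, 0, 0, -20, 0, 0, 0], [1, 0, 0, -20, 0, 0, 0], [1, 0, 0, -20, 0, 0, 0]]

```text
t: 12.6
tool_pos: [0.5532, -0.3124, 0.107]
orientation: [-1.948, -2.464, 0.0]
force: [-0.4, 0.2, -2.1]
opening: 0.0555
```

Emit:
servo_tool:
  plan:
    - [[1, 0, 0, -20, 0, 0, 0], [1, 0, 0, -15, 0, 0, 0], [1, 0, 0, -10, 0, 0, 0], [1, 0, 0, -8, 0, 0, 0], [1, 0, 0, -5, 0, 0, 0], [1, 0, 0, 0, 0, 0, 0], [1, 0, 0, 0, 0, 0, 0]]

```text
t: 13.3
tool_pos: [0.5543, -0.3131, 0.0513]
orientation: [1.948, 2.464, 0.0]
force: [0.4, 0.5, -2.6]
opening: 0.0555
```

```bash
python3 st.py
```

```text
t 13.3 pos [ 554.3 -313.1   51.3] F [ 0.4   0.51 -2.55] open 55.5 yaw jaw 13.34 z [ 0.001 -0.001 -1.   ] q [-0.59  0.37  1.54 -0.    1.23 -0.83]
```

Emit:
servo_tool:
  plan:
    - [[1, 0, 0.5, -4, 0, 0, 0], [1, 0, 0, -3, 0, 0, 0], [1, 0, 0, -2, 0, 0, 0], [1, 0, 0, -1, 0, 0, 0], [1, 0, 0, -1, 0, 0, 0], [1, 0, 0, 0, 0, 0, 0]]

```text
t: 13.9
tool_pos: [0.5538, -0.3122, 0.0395]
orientation: [-1.948, -2.464, 0.0]
force: [0.6, 0.4, -1.4]
opening: 0.0557
```

Emit:
servo_tool:
  plan:
    - [[1, 0, 0, -1, 0, 0, 0], [1, 0, 0, -1, 0, 0, 0], [1, 0, 0, 0, 0, 0, 0]]

```text
t: 14.2
tool_pos: [0.5538, -0.3122, 0.0375]
orientation: [-1.948, -2.464, 0.0]
force: [-0.2, -0.2, -2.4]
opening: 0.0554
```

Emit:
servo_tool:
  plan:
    - [[1, 0, 0, -0.7, 0, 0, 0], [1, 0, 0, 0, 0, 0, 0], [1, 0, 0, 0, 0, 0, 0]]

```text
t: 14.5
tool_pos: [0.5539, -0.3123, 0.0369]
orientation: [-1.948, -2.464, 0.0]
force: [-0.5, 0.3, -1.3]
opening: 0.0554
```

Emit:
servo_tool:
  plan:
    - [[1, 0, 0, -0.7, 0, 0, 0], [1, 0, 0, 0, 0, 0, 0], [1, 0, 0, 0, 0, 0, 0]]

```text
t: 14.8
tool_pos: [0.5539, -0.3123, 0.0362]
orientation: [1.948, 2.464, 0.0]
force: [0.1, -0.7, -2.2]
opening: 0.0555
```

Emit:
servo_tool:
  plan:
    - [[1, 0, 0, -0.7, 0, 0, 0], [1, 0, 0, 0, 0, 0, 0], [1, 0, 0, 0, 0, 0, 0]]

```text
t: 15.1
tool_pos: [0.5539, -0.3123, 0.0355]
orientation: [-1.948, -2.464, -0.0]
force: [-0.2, -0.8, -0.4]
opening: 0.0554
```

Emit:
servo_tool:
  plan:
    - [[1, 0, 0, -0.7, 0, 0, 0], [1, 0, 0, 0, 0, 0, 0], [1, 0, 0, 0, 0, 0, 0]]

```text
t: 15.4
tool_pos: [0.554, -0.3123, 0.0349]
orientation: [1.948, 2.464, 0.0]
force: [0.2, -0.6, -1.4]
opening: 0.0554
```

```bash
python3 st.py; python3 -c "
from h import *
snap('wrist','w5.png');im,_=snap('side');cv2.imwrite('pics/s5.png',cv2.resize(im[270:430,280:470],None,fx=3,fy=3,interpolation=cv2.INTER_CUBIC)[:,:,::-1])
im=cv2.imread('pics/w5.png');cv2.imwrite('pics/w5s.png',np.hstack([cv2.resize(im,(400,300)),cv2.resize(cv2.imread('pics/s5.png'),(380,300))]))"
```

```text
t 15.4 pos [ 554.  -312.3   34.9] F [ 0.22 -0.57 -1.35] open 55.4 yaw jaw 13.35 z [ 0. -0. -1.] q [-0.59  0.39  1.55 -0.    1.2  -0.83]
```

View pics/w5s.png

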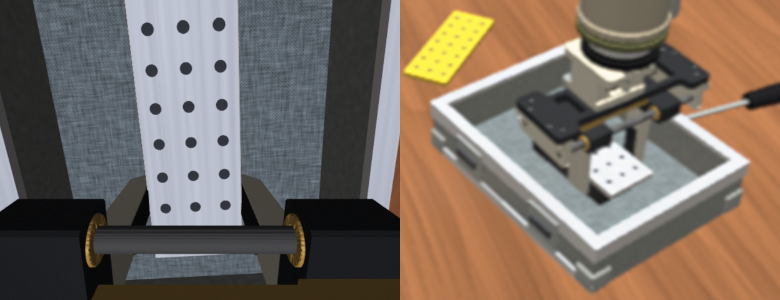

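The plate sits over the rest in both views, with the holes unmoved in the grip (bottom-left hole still near (264,333) full scale). There is no clear contact yet, so I keep stepping down.

Emit:
servo_tool:
  plan:
    - [[1, 0, 0, -0.6, 0, 0, 0], [1, 0, 0, 0, 0, 0, 0], [1, 0, 0, 0, 0, 0, 0]]

```text
t: 15.8
tool_pos: [0.554, -0.3124, 0.0348]
orientation: [1.948, 2.464, -0.0]
force: [-2.3, 2.3, 5.7]
opening: 0.0554
```

Emit:
servo_tool:
  plan:
    - [[1, 0, 0, -0.6, 0, 0, 0], [1, 0, 0, 0, 0, 0, 0], [1, 0, 0, 0, 0, 0, 0]]

```text
t: 16.1
tool_pos: [0.554, -0.3124, 0.0348]
orientation: [1.948, 2.464, -0.0]
force: [-5.1, 3.6, 10.1]
opening: 0.0556
```

```bash
python3 - <<'E'
from h import *
F=[];T=[]
for _ in range(6):
    im=eyes.read_camera('wrist');s=monitor.read_state();F.append(s['force']);T.append(s['wrist_torque'])
print(np.mean(F,0),np.mean(T,0),s['tool_pos'])
a=cv2.imread('pics/w4.png');g=lambda x:cv2.cvtColor(x,cv2.COLOR_BGR2GRAY)
b=cv2.cvtColor(im,cv2.COLOR_RGB2BGR)
pts=np.array([[265,333],[361,328],[255,231],[357,224.5],[236.5,47.5],[350,40]],np.float32)[:,None]
n,st,e=cv2.calcOpticalFlowPyrLK(g(a),g(b),pts,None);print((n-pts)[:,0].round(2).tolist())
E
```

```text
[-5.07467134  2.68172318  9.96507069] [0.3910132  1.04320051 0.02366833] [ 0.55393567 -0.31237595  0.03474483]
[[-0.11999999731779099, 0.019999999552965164], [-0.14000000059604645, 0.05999999865889549], [-0.4300000071525574, 0.5600000023841858], [0.05000000074505806, 0.46000000834465027], [-1.0800000429153442, -0.75], [0.3400000035762787, -0.8799999952316284]]
```

Contact came at z = 34.8 (10 N). I ease up to unload, then release softly.

Emit:
servo_tool:
  plan:
    - [[1, 0, 0, 0.8, 0, 0, 0], [1, 0, 0, 0, 0, 0, 0], [0.1, 0, 0, 0, 0, 0, 0], [-0.3, 0, 0, 0, 0, 0, 0], [-0.6, 0, 0, 0, 0, 0, 0], [-0.8, 0, 0, 0, 0, 0, 0], [-0.8, 0, 0, 0, 0, 0, 0], [-0.8, 0, 0, 0, 0, 0, 0]]
  force: 10

```text
t: 17.2
tool_pos: [0.5538, -0.3122, 0.0343]
orientation: [-1.948, -2.464, -0.0]
force: [-0.1, -0.7, -0.7]
opening: 0.0831
```

```bash
python3 st.py; python3 -c "
from h import *
snap('wrist','w6.png')"
```

```text
t 17.2 pos [ 553.8 -312.2   34.3] F [-0.09 -0.66 -0.69] open 83.1 yaw jaw 13.34 z [-0.  0. -1.] q [-0.59  0.39  1.55  0.    1.2  -0.83]
```

View pics/w6.png

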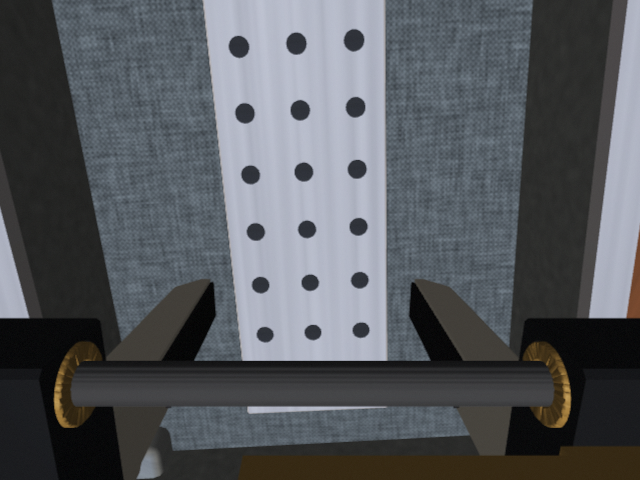

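The plate lies released on the rest and both fingers stand clear (columns 213 and 411 against plate edges near 243–386). I retreat and check.

Emit:
servo_tool:
  plan:
    - [[-0.8, 0, 0, 5, 0, 0, 0], [-0.8, 0, 0, 15, 0, 0, 0], [-0.8, 0, 0, 30, 0, 0, 0], [-0.8, 0, 0, 40, 0, 0, 0], [-0.8, 0, 0, 40, 0, 0, 0], [-0.8, 0, 0, 40, 0, 0, 0], [-0.8, 0, 0, 40, 0, 0, 0], [-0.8, -10, 40, 10, 0, 0, 0], [-0.8, -15, 45, 0, 0, 0, 0], [-0.8, -15, 45, 0, 0, 0, 0], [-0.8, -15, 45, 0, 0, 0, 0], [-0.8, -15, 45, 0, 0, 0, 0]]

```text
t: 18.45
tool_pos: [0.4832, -0.0908, 0.256]
orientation: [1.948, 2.463, 0.001]
force: [-0.5, 1.7, 0.4]
opening: 0.0836
```

Emit:
servo_tool:
  plan:
    - [[-0.8, -10, 45, 0, 0, 0, 0], [-0.8, -10, 45, 0, 0, 0, 0], [-0.8, -10, 45, 0, 0, 0, 0], [-0.8, 0, 30, 0, 0, 0, 0], [-0.8, 0, 0, 0, 0, 0, 0], [-0.8, 0, 0, 0, 0, 0, 0]]

```text
t: 19.05
tool_pos: [0.454, 0.073, 0.2556]
orientation: [1.945, 2.465, 0.001]
force: [0.1, -0.2, -0.3]
opening: 0.0841
```

```bash
python3 st.py; python3 - <<'E'
from h import *
im,i=snap('top'); c=cv2.resize(im[185:310,395:535],None,fx=5,fy=5,interpolation=cv2.INTER_CUBIC)
cv2.imwrite('pics/t6.png',c[:,:,::-1][:600])
h=cv2.cvtColor(im,cv2.COLOR_RGB2HSV);m=((h[:,:,2]>165)&(h[:,:,1]<60)).astype(np.uint8)
n,l,st,ce=cv2.connectedComponentsWithStats(m[205:290,415:515])
k=[k for k in range(1,n) if 500<st[k,4]<2500];print(st[k])
for q in k:
    cc=max(cv2.findContours((l==q).astype(np.uint8),0,2)[0],key=cv2.contourArea)[:,0]+[415,205]
    P=ray(i,cc,.046)[:,:2]*1000;print(cv2.minAreaRect(P.astype(np.float32)))
import pickle;a=pickle.load(open('s0.pkl','rb'))[0]
print('bystander diff',[np.abs(im[y0:y1,x0:x1].astype(int)-a[y0:y1,x0:x1]).mean().round(2) for x0,y0,x1,y1 in((255,135,295,180),(340,145,380,185),(425,125,455,203))])
E
```

```text
t 19.05 pos [454.   73.  255.6] F [ 0.09 -0.21 -0.25] open 84.1 yaw jaw 13.46 z [ 0.002 -0.    -1.   ] q [ 0.05 -0.27  1.82 -0.    1.59 -0.19]
[[  18   23   61   38 1153]]
((543.642578125, -276.6680603027344), (57.47894287109375, 149.38400268554688), 16.32719612121582)
bystander diff [np.float64(1.61), np.float64(1.6), np.float64(1.68)]
```

View pics/t6.png

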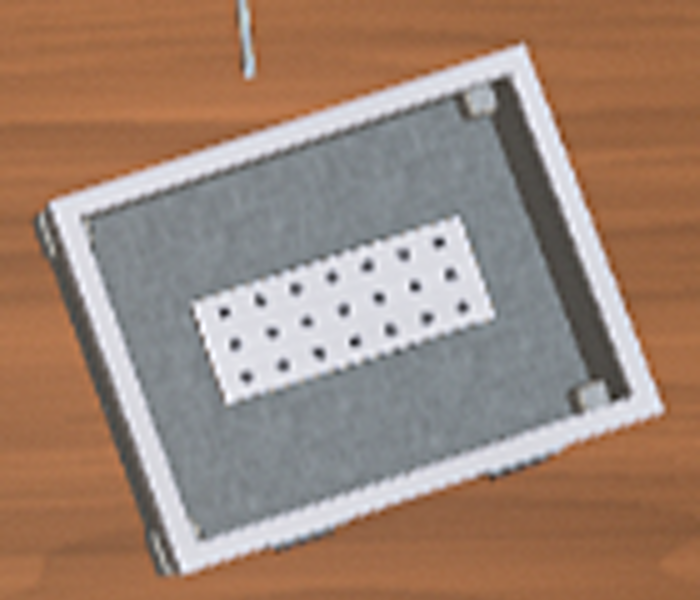

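The plate lies flat and covers the rest (crop corners (193,300), (460,215), (493,318), (230,403)). Its centre is (543.6, -276.7), against (543.5, -276.4) for the rest. Its axis is 106.3°, against 106.8–107.5°. I hand the job in.

```bash
python3 -c "
from h import *
print(job.close_job())"
```

```text
the job is handed in; nothing more can be done
None
```

The plate is lying flat and released on the foam rest in the transit case, and I handed the job in after about 19 s of robot time. I pushed it along the channel with closed fingers until it overhung the open end by about 61 mm. Then I gripped it by its long sides, lifted it off and lowered it gently onto the rest, with about 10 N at contact.

**Last checks (camera and state):**
- **Position:** the plate centre is within about 1 mm of the measured rest centre.
- **Alignment:** the plate's long axis is about 0.5–1° off the rest's. The rest read 106.8° in one view and 107.5° in another.
- **Bystanders:** the image areas around the canister, flask and screwdriver show no change from the start.
- **Robot:** the gripper is open and well clear, with no load on the wrist.

**What disagreed:**
- The plate turned about 3.6° in the grip. I measured this and corrected for it before laying it down.
- Contact with the rest came about 1 mm lower than I had worked out.
- A repeat run of the plate-position script gave a wrong position because it used an out-of-date camera reference. I ignored that position and used only its angle.

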